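# Shut the rosette drawer and hold up the plaque for inspection

### The job

The plaster rosettes are in the open top drawer of the little chest: first push that drawer fully shut so that no dust falls on them. Then draw the cream plaque up out of its stand, lean it back so that its carved face looks up at a slant of about 45 degrees, and finish while still holding it there, still, clear of everything, with its middle at least 20 cm above the bench. Leave the terracotta plaque, the white tub and the spatula where they are.

Things in the scene. Friction and masses are not known exactly. Their poses are not given: they have to be found in the camera images.
- chest: low wooden chest fixed to the bench, 200 mm deep, 220 wide, 110 high, two drawers one above the other. Origin at the centre of its underside; drawers slide out along its -x axis (towards the robot), z up. Brass handle bars, 11 mm thick, 120 long, run along y, 35 mm out from the fronts. Top drawer shut: handle middle at (-135, 0, 80.5) mm here; the lower handle is 51 mm below
- chest_drawer0 (a joint): how far the TOP drawer stands open, in m: 0 is fully shut, grows as it comes out (starts 0.05 to 0.10). It holds plaster rosettes fixed to its floor, slides with about 1 to 2 N of friction, stops at 0 and stays where it is left
- chest_drawer0_handle (a point): middle of the top drawer's brass handle bar (moves with the drawer), about 80 mm above the bench; x, y, z axes as the chest's
- stand: dark wooden display stand, 90 mm deep (x), 260 mm long (y), fixed to the bench. Origin at the centre of its underside. Two pockets in a row along its y axis, centred at y = +61 and -61 mm, hold a plaque each: each pocket is 19 mm (x) by 89 mm (y), its floor 10 mm and its rim 41 mm above the bench
- cream_mid (a point): centre of the CREAM plaque, a stiff plate 110 mm high (z), 84 wide (y), 16 thick (x), about 0.15 to 0.31 kg. Starts upright in either pocket, centre 65 mm above the bench. Its x axis points out of the carved face and starts level, along the stand's +x (away from the robot). Back flat; carving not proud of the frame, so it can be pinched front to back near the top edge
- clay_mid (a point): centre of the TERRACOTTA-coloured plaque in the stand's other pocket, same size and axes: leave alone
- tub_mid (a point): centre (39 mm up) of a closed white plastic tub, 94 mm across, 80 mm high: leave alone
- spatula_grip (a point): on the handle of a spatula 180 mm long lying on the bench (blade along its +x, 126 mm from here to the tip): leave alone
Not all that is in view belongs to the job. What is shaped like the part that bears cream_mid but black is not meant.

How it is judged (in metres and radians):
On the way, in this order (a step that is already met when the one before it is completed fails the run):
1. the top drawer is fully shut (value of joint chest_drawer0 below 0.005 m), for 0.2 s.
2. the cream plaque, held in the fingers, is raised with its middle 20 cm above the bench (height (world z) of cream_mid above 0.2 m and contact force between the fingers and cream above 1 N), for 0.2 s.
At the end, for the whole second after the job is handed in: Top drawer within 5 mm of shut; cream plaque gripped (over 1 N), middle above 200 mm, carved face 31 to 59 deg from straight up, nearly still, touching neither stand, chest nor the other things; terracotta plaque, tub and spatula within 20 mm of where they began (all of step 2 and value of joint chest_drawer0 below 0.005 m and angle between cream_mid's own x axis and vertical between 0.54 and 1.03 rad and linear speed of cream below 0.03 m/s and angular speed of cream below 0.2 rad/s and contact force between cream and stand below 0.1 N and contact force between cream and chest below 0.1 N and contact force between cream and clay below 0.1 N and contact force between cream and tub below 0.1 N and contact force between cream and spatula below 0.1 N and distance of each of clay_mid, tub_mid, spatula_grip from where it was at the start of the episode below 0.02 m); the arm keeps its last pose, push and grip.
It fails at once if the cream plaque is drawn out (middle above 10 cm) while the top drawer is still open (height (world z) of cream_mid above 0.1 m and value of joint chest_drawer0 above 0.015 m).
It fails at once if the terracotta plaque, the tub or the spatula is disturbed by 3 cm or more (distance of any of clay_mid, tub_mid, spatula_grip from where it was at the start of the episode above 0.03 m).
It also fails if it takes over 54 s, if anything falls off the work surface, if the arm or the gripper's body presses on something with over 40 N, if the wrist force passes 120 N, or if a joint passes its speed limit or range.

### The arm

A 7-joint arm with a two-finger parallel gripper is mounted at the origin on the work surface. World frame = base frame: x ahead of the robot, y to its left, z up, the work surface at z = 0. Lengths are in mm, angles in rad, forces in N, time in s.
With the tool pointing down it reaches from about 425 to 875 mm from the base axis. Payload 4.7 kg.
Tool frame: the origin (TCP) lies at the very end of the fingers, on their centre line; the grasp point (between the pads) lies tcp_to_grasp behind it (tcp_to_grasp is the distance from the TCP to the grasp point, in mm); y points along the fingers, z is the direction in which the jaws open and shut, and the axes are right-handed (so a half turn about y gives the same grasp; the last joint's range is limited). The gripper opens to 87 mm and grips with 3 to 60 N. Pads are 19 mm wide; open, the fingers measure 117 mm over their backs; the gripper's body (75 mm by 190 mm) begins 51 mm behind the grasp point.
Start: joints at [1.152, 0.321, -0.07, 1.45, 0.023, 1.371, -0.057], TCP at [272.603, -590.096, 222.587] pointing down, gripper open.
Joint ranges: [-2.86, 2.86], [-0.3, 2.09], [-1.38, 1.24], [0.06, 2.45], [-1.56, 4.7], [0.09, 2.05], [-2.69, 2.69]. Speed limits (rad/s): [2.57, 2.57, 3.14, 3.14, 3.14, 3.14, 3.14].

### API

Orientations are given as a rotation vector (axis times angle).
In Python, from workcell import * gives the robot as it stands.
- The arm moves only by the shell command python3 -m handwheel 'ROWS' [OPENING]. ROWS is JSON, a list of rows, each a list of 2 entries, a list of its own where there are three numbers: the shift along the tool's x, y, z in units of 40 mm (1.0 is 40 mm), then the turn about the tool's y in units of 6 degrees (1.0 is 6 degrees). In form: [[[x, y, z], yaw], ...]. A call has 1 to 12 rows; each row is the pose to reach, as a shift and turn from the pose commanded when the call began, along the tool's axes at that moment; what a row does not reach only later rows make up. A row lasts 1/10 s, in which the tool goes at most 50 mm and 8.59 degrees, less where a joint would pass 70% of its speed; a pose out of reach is approached as far as the arm can. A call with a gripper value outside its range is refused whole. OPENING is the finger opening in mm, from 0 to 87, set as the call begins (- or left out, the last holds). The fingers move at their own pace and stop on an object; the grip force is fixed at half the most. Time passes only in rows, so rows that repeat a pose let the fingers close. It gives the time, the measured TCP pose, the force and the opening at its end, in the units of the state.
- get_obs(): the state, without advancing time (a new reading comes with each control period).
- capture(name): name is "scene" or "side" or "wrist"; returns a dict with "pixels" (400x640x3 uint8, blue, green, red), "intrinsics" (3x3 intrinsics, pixels), "D" ([k1, k2, p1, p2, k3] as OpenCV has them; the pictures are not rectified), "rvec" (rotation vector, rad) and "tvec" (3), from world to camera coordinates, as OpenCV has them; the wrist camera has in their place "mount" (4x4, takes a point from camera to tool coordinates, whose origin is the TCP and whose axes are the tool frame's). Camera axes: x right, y down, z forward; pixel columns grow to the right and rows downward; lengths in mm; the calibration is good to about 2 mm. A picture is of the moment at which its call begins: read the wrist's pose just before it. There is no depth.
- job_done(): hands the job in, once; it reports no verdict.
Trained networks look in a picture, given as the dict that the camera call returned (one of the last four; its "shot" number tells which), for a name from the list of things; names that differ only in an ending like _2 or _b are one class to them, and where a whole thing is asked for, a point or a joint stands for the part that bears it (a point fixed in the world has none). Each returns a list of dicts, best first, with "score" (0 to 1); they miss things now and then, are a little off and sometimes report something else, mostly with a low value. They report only what shows in the picture. A call takes as long as a camera call. They do not tell look-alikes from the thing itself.
- outline_of(picture, target): "region" (400x640 bool, what is visible of it) and "point" ([row, column] in pixels, amid what is visible of it).
- pinpoint(picture, target): "point" ([row, column] in pixels: a listed point, or the origin of a listed thing).
The state is a dict: "t": time; "q": joint angles; "qvel": joint speeds; "effort": joint torques, N m; "position": TCP position; "orientation": TCP orientation; "wrist_force": force on the tool from outside, world axes, zero at the start; "ft_torque": the same for the moment, N m; "width": opening from 0.0 (shut) to 1.0 (fully open).
Only numpy, scipy, OpenCV 4.12 (cv2) and the standard library are available. Lean on these libraries where they do the work, as an engineer would, in place of code of your own. Each camera call takes 0.05 s, during which the arm holds its last target. There are 200 camera calls.

## Working session

There is one attempt and no reset: what is moved stays moved. The work goes in short steps, Python scripts to look and compute and a shell command to move; the robot and the scene stay as the last step left them, time stands still between calls to the robot, and variables do not carry over. Pictures are saved under pics/ and viewed, about 8 in all and at most 12, crops included, and the job is handed in when it is done.

```bash
mkdir -p pics; ls
cat > h.py <<'E'
from workcell import *
import numpy as np, cv2
from scipy.spatial.transform import Rotation as R
def cam(p):
    K=np.array(p["intrinsics"],float);D=np.array(p["D"],float)
    if "rvec" in p and p["rvec"] is not None:
        Rw=cv2.Rodrigues(np.array(p["rvec"],float))[0];t=np.array(p["tvec"],float).ravel()
    else:
        o=p["obs"];M=np.array(p["mount"],float);Rt=R.from_rotvec(o["orientation"]).as_matrix()
        Rc=Rt@M[:3,:3];c=Rt@M[:3,3]+np.array(o["position"]);Rw=Rc.T;t=-Rw@c
    return K,D,Rw,t
def shot(n):
    o=get_obs();p=capture(n);p["obs"]=o;return p
def ray(p,rc):
    K,D,Rw,t=cam(p);u=cv2.undistortPoints(np.array([[[rc[1],rc[0]]]],float),K,D)[0,0]
    d=Rw.T@np.array([u[0],u[1],1]);return -Rw.T@t,d/np.linalg.norm(d)
def atz(p,rc,z):
    c,d=ray(p,rc);return c+d*(z-c[2])/d[2]
def tri(rs):
    A=sum(np.eye(3)-np.outer(d,d) for c,d in rs);b=sum((np.eye(3)-np.outer(d,d))@c for c,d in rs);return np.linalg.solve(A,b)
def proj(p,X):
    K,D,Rw,t=cam(p);return cv2.projectPoints(np.array(X,float).reshape(-1,1,3),cv2.Rodrigues(Rw)[0],t,K,D)[0][:,0,::-1]
E
python3 - <<'E'
from h import *
np.set_printoptions(precision=1,suppress=True)
o=get_obs();print(o);print(R.from_rotvec(o["orientation"]).as_matrix())
try: print("t2g",tcp_to_grasp)
except Exception as e: print(e)
Z=dict(cream_mid=65,clay_mid=65,chest_drawer0_handle=80.5,chest=0,stand=0,tub_mid=39,spatula_grip=8)
ims=[]
for n in["scene","side","wrist"]:
    p=shot(n);ims.append(p["pixels"].copy());cv2.imwrite(f"pics/{n}0.png",ims[-1])
    c,_=ray(p,(200,320));print(n,"cam at",c)
    for k,z in Z.items():
        for r in pinpoint(p,k)[:3]: print(n,k,r["score"],np.array(r["point"]),atz(p,r["point"],z))
E
```

```text
pics
{'t': 0.0, 'q': array([ 1.2,  0.3, -0.1,  1.5,  0. ,  1.4, -0.1]), 'qvel': array([ 0., -0., -0., -0.,  0.,  0., -0.]), 'effort': array([  0. , -49.1,  -0.4, -31.3,  -0.1,   0. ,   0. ]), 'position': array([ 272.3, -589.6,  221.5]), 'orientation': array([-0.4,  2. , -2. ]), 'wrist_force': array([ 0.3, -0.8, -0.3]), 'ft_torque': array([ 0. , -0.1, -0. ]), 'width': 1.000344695455859}
[[-0.9 -0.   0.4]
 [-0.4  0.  -0.9]
 [ 0.  -1.  -0. ]]
t2g 18.700000000000003
scene cam at [ 995.2 -536.5  783. ]
scene cream_mid 0.92 [134.  358.5] [518.4 421.5  65. ]
scene cream_mid 0.7 [141.6 303.5] [406.5 294.5  65. ]
scene cream_mid 0.61 [161.2 335.5] [532.  269.1  65. ]
scene clay_mid 0.78 [189.9 316.7] [555.7 140.7  65. ]
scene chest_drawer0_handle 0.87 [298.8 205.5] [ 564.3 -263.4   80.5]
scene chest 0.72 [373.5 282.4] [ 754.2 -272.     0. ]
scene stand 0.56 [189.7 327.5] [540.1 219.8  -0. ]
scene tub_mid 0.93 [255.3 371.4] [766.   50.5  39. ]
scene spatula_grip 0.68 [204.9 378.4] [689.  238.4   8. ]
side cam at [-16.3 631.2 901.7]
side cream_mid 0.95 [269.7 262.2] [538.  279.9  65. ]
side cream_mid 0.86 [326.  210.5] [499.7 436.9  65. ]
side cream_mid 0.73 [314.3 293.8] [412.5 303.2  65. ]
side clay_mid 0.69 [229.4 305. ] [560.9 141.1  65. ]
side chest_drawer0_handle 0.66 [143.9 421.6] [ 565.  -267.4   80.5]
side chest 0.95 [132.6 367. ] [ 763.7 -279.8    0. ]
side stand 0.57 [272.7 288.5] [535.  215.4   0. ]
side tub_mid 0.77 [174.7 279.6] [761.3  48.5  39. ]
side spatula_grip 0.72 [234.5 238.5] [694.6 232.    8. ]
wrist cam at [ 332.9 -562.4  384.8]
```

View pics/scene0.png

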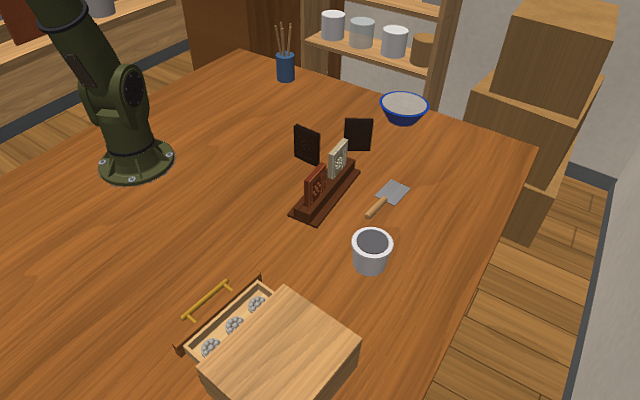

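View pics/side0.png

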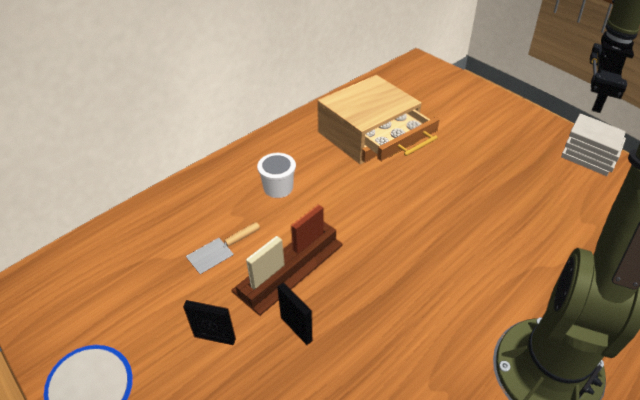

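Scene view: the cream plaque is at pixel (row 161, col 335) in the stand's far pocket and the terracotta one at (190, 317). The black look-alikes are at (134, 358) and (141, 303). The side view has cream at (270, 262), black at (326, 210) and (314, 294), and terracotta at (229, 305). I choose the cream one in the stand.

```bash
cat >> h.py <<'E'
def units(target,yawdir=None):
    "shift (40 mm units) in tool axes, and yaw units to bring tool z to heading yawdir (deg)"
    o=get_obs();M=R.from_rotvec(o["orientation"]).as_matrix()
    s=M.T@(np.array(target)-o["position"])/40
    h=np.degrees(np.arctan2(M[1,2],M[0,2]));tilt=np.degrees(np.arccos(-M[2,1]))
    y=None if yawdir is None else -((yawdir-h+180)%360-180)/6
    print("t",round(o["t"],2),"pos",o["position"].round(1),"F",np.array(o["wrist_force"]).round(1),"head",h.round(1),"tilt",tilt.round(1),"q",o["q"].round(2),"-> shift",s.round(3),"yaw",y)
E
python3 - <<'E'
from h import *
np.set_printoptions(precision=1,suppress=True)
a=cv2.imread("pics/scene0.png")[110:240,270:430];b=cv2.imread("pics/side0.png")[190:350,180:360]
cv2.imwrite("pics/crop0.png",np.hstack([cv2.resize(a,(394,320)),cv2.resize(b,(360,320))]))
units([495,-264,170],9.8)
ps=[shot("scene"),shot("side")]
Q=dict(cream=[(161.2,335.5),(269.7,262.2)],clay=[(189.9,316.7),(229.4,305)],handle=[(298.8,205.5),(143.9,421.6)],chest=[(373.5,282.4),(132.6,367)],stand=[(189.7,327.5),(272.7,288.5)],tub=[(255.3,371.4),(174.7,279.6)])
for k,v in Q.items(): print(k,tri([ray(p,x) for p,x in zip(ps,v)]))
E
```

```text
t 1.2 pos [ 272.6 -590.1  222.6] F [-0.4 -0.7 -0.5] head -65.2 tilt 0.0 q [ 1.1  0.3 -0.1  1.4  0.   1.4 -0.1] -> shift [-8.5  1.3 -5.1] yaw -12.50011203358192
cream [534.2 276.2  63.2]
clay [558.  140.8  66.5]
handle [ 564.4 -264.7   82.2]
chest [ 757.1 -273.6    6.8]
stand [537.9 217.2  -0. ]
tub [764.2  49.1  38.3]
```

View pics/crop0.png

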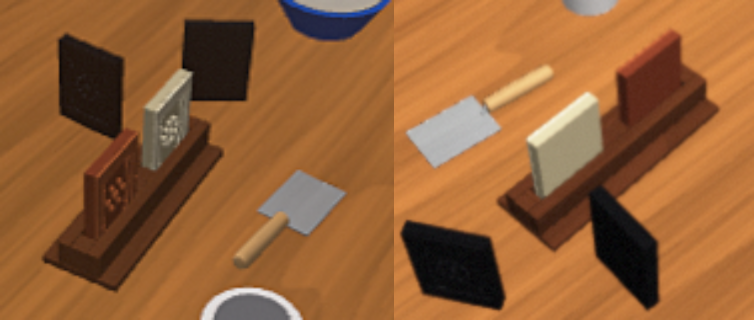

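The crop confirms it: a cream plate with its carved face towards +x, in the stand's far pocket. Next I close the fingers and go in front of the drawer handle.

```bash
python3 -m handwheel '[[[-0.6,0,-0.4],-1],[[-1.4,0.1,-0.9],-2],[[-2.4,0.3,-1.5],-3.2],[[-3.4,0.5,-2.1],-4.5],[[-4.4,0.7,-2.7],-6],[[-5.4,0.9,-3.3],-7.5],[[-6.4,1,-3.9],-9],[[-7.3,1.1,-4.4],-10.3],[[-8,1.2,-4.8],-11.5],[[-8.5,1.3,-5.1],-12.5],[[-8.5,1.3,-5.1],-12.5]]' 0
python3 - <<'E'
from h import *
units([515,-264,62],9.8)
p=shot("wrist");cv2.imwrite("pics/w1.png",p["pixels"])
for k,z in dict(chest_drawer0_handle=80.5,chest=0).items():
    for r in pinpoint(p,k)[:2]: print(k,r["score"],r["point"],atz(p,r["point"],z))
E
```

```text
t: 2.4
position: [497.8, -257.8, 170.3]
orientation: [-1.286, 1.077, -1.075]
wrist_force: [0.5, -0.1, 0.7]
width: 0.086
t 2.4 pos [ 497.8 -257.8  170.3] F [ 0.5 -0.1  0.7] head 10.3 tilt 0.1 q [ 0.84  0.19 -0.45  1.73  0.09  1.24  0.54] -> shift [0.235 2.708 0.394] yaw 0.07593828143963322
chest_drawer0_handle 0.79 [219.2, 391.6] [ 561.42185903 -265.04570462   80.5       ]
chest 0.86 [234.2, 528.1] [ 755.61564067 -277.12142082    0.        ]
```

```bash
python3 -m handwheel '[[[0.1,0.6,0.1],0],[[0.2,1.4,0.2],0],[[0.24,2.2,0.4],0],[[0.24,2.7,0.4],0],[[0.24,2.7,0.4],0],[[0.3,2.7,0.7],0],[[0.37,2.7,1],0],[[0.44,2.7,1.3],0],[[0.51,2.7,1.6],0],[[0.56,2.7,1.8],0],[[0.6,2.7,2],0],[[0.6,2.7,2],0]]'
python3 - <<'E'
from h import *
p=shot("wrist");cv2.imwrite("pics/w2.png",p["pixels"])
units([600,-268,62],9.8)
p=shot("scene")
for n in["scene","side"]:
  p=shot(n)
  for r in pinpoint(p,"chest_drawer0_handle")[:2]: print(r["score"],r["point"],atz(p,r["point"],80.5))
E
```

```text
t: 3.75
position: [580.2, -271.7, 62.6]
orientation: [-1.284, 1.081, -1.082]
wrist_force: [-0.5, -0.4, -0.0]
width: 0.003
t 3.8 pos [ 579.4 -271.7   62.4] F [-0.9 -0.1 -0.4] head 9.8 tilt 0.0 q [ 0.73  0.45 -0.42  1.64  0.2   1.09  0.42] -> shift [-0.003  0.011  0.522] yaw 0.008305622619895795
0.6 [306.3, 216.6] [ 593.93529605 -263.53169569   80.5       ]
0.88 [138.1, 413.3] [ 595.28394947 -270.50267122   80.5       ]
```

```bash
python3 -m handwheel '[[[0.03,0,0.13],0],[[0.06,0,0.26],0],[[0.09,0,0.38],0],[[0.12,0,0.48],0],[[0.14,0,0.55],0],[[0.15,0,0.6],0],[[0.16,0,0.65],0],[[0.16,0,0.68],0],[[0.16,0,0.68],0]]'
python3 - <<'E'
from h import *
units([610,-270,62],9.8)
E
```

```text
t: 4.95
position: [604.1, -274.4, 62.3]
orientation: [-1.288, 1.087, -1.08]
wrist_force: [-6.6, -0.5, 4.1]
width: -0.001
t 4.95 pos [ 604.1 -274.4   62.3] F [-6.6 -0.5  4.1] head 9.7 tilt 0.3 q [ 0.7   0.5  -0.42  1.57  0.22  1.12  0.4 ] -> shift [-0.084  0.006  0.164] yaw -0.008705810729949803
```

```bash
python3 -m handwheel '[[[0.02,0,0.06],0],[[0.03,0,0.12],0],[[0.03,0,0.14],0],[[0.03,0,0.14],0]]'
python3 - <<'E'
from h import *
units([480,-264,62],9.8)
p=shot("scene");cv2.imwrite("pics/s3.png",p["pixels"][200:400,120:420].repeat(2,0).repeat(2,1))
E
```

```text
t: 5.35
position: [604.5, -274.5, 62.2]
orientation: [-1.294, 1.097, -1.074]
wrist_force: [-21.1, 2.2, 13.0]
width: 0.002
t 5.35 pos [ 604.5 -274.5   62.2] F [-21.1   2.2  13. ] head 9.7 tilt 1.0 q [ 0.7   0.51 -0.42  1.56  0.22  1.13  0.4 ] -> shift [-0.782  0.056 -3.023] yaw -0.020323026320809845
```

View pics/s3.png

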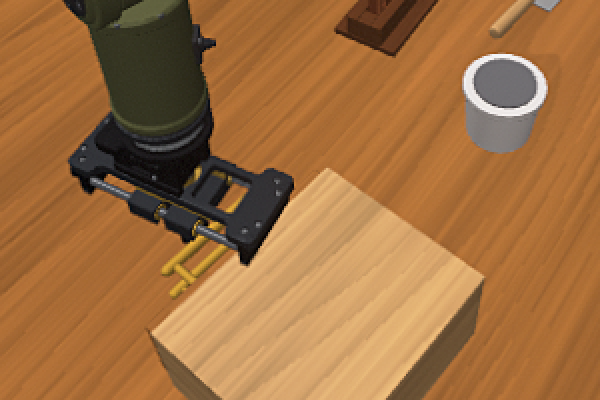

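The drawer front is flush and 21 N of push moves it no further, so it is shut. I back off. The wheel gives no tilt, so I then ask for more height than the arm can reach, to see how it handles poses out of reach.

```bash
python3 -m handwheel '[[[0,0,-0.6],0],[[0,0,-1.6],0],[[0,-0.6,-2],0],[[0,-1.6,-2],0],[[0,-2.8,-2],0],[[0,-4,-2],0],[[0,-5.2,-2],0],[[0,-6.4,-2],0],[[0,-7.6,-2],0],[[0,-8.8,-2],0],[[0,-10,-2],0],[[0,-10,-2],0]]' 87
python3 - <<'E'
from h import *
units([480,-264,62],9.8)
E
python3 -m handwheel '[[[0,-1,0],0],[[0,-2,0],0],[[0,-3,0],0],[[0,-4,0],0],[[0,-4,0],0],[[0,-5,0],0],[[0,-5,0],0]]'
python3 - <<'E'
from h import *
units([480,-264,62],9.8)
E
```

```text
t: 6.6
position: [535.5, -287.3, 470.7]
orientation: [-1.281, 1.07, -1.092]
wrist_force: [-0.3, 0.6, 1.5]
width: 0.971
t 6.6 pos [ 535.5 -287.3  470.7] F [-0.3  0.6  1.5] head 9.9 tilt 0.8 q [ 0.78  0.26 -0.45  1.06  0.12  1.83  0.54] -> shift [-0.886 10.195 -1.385] yaw 0.010980775222880842
t: 7.3
position: [519.6, -279.8, 598.5]
orientation: [-1.272, 1.027, -1.132]
wrist_force: [0.0, 0.3, 0.2]
width: 1.0
t 7.3 pos [ 519.6 -279.8  598.5] F [0.  0.3 0.2] head 9.9 tilt 3.7 q [ 0.29  0.28  0.25  0.76 -0.08  2.05  0.66] -> shift [-1.089 13.317 -1.58 ] yaw 0.015242204421298311
```

```bash
python3 -m handwheel '[[[0,-1,0],0],[[0,-2,0],0],[[0,-3,0],0],[[0,-4,0],0],[[0,-5,0],0],[[0,-6,0],0],[[0,-6,0],0]]'
python3 - <<'E'
from h import *
units([480,-264,62],9.8)
print(R.from_rotvec(get_obs()["orientation"]).as_matrix().round(2))
E
```

```text
t: 8.0
position: [486.9, -262.8, 636.2]
orientation: [-1.257, 0.975, -1.178]
wrist_force: [1.2, -0.2, 0.1]
width: 0.999
t 8.0 pos [ 486.9 -262.8  636.2] F [ 1.2 -0.2  0.1] head 10.0 tilt 7.1 q [ 0.2   0.18  0.34  0.79 -0.07  2.05  0.66] -> shift [-1.094 14.229 -1.568] yaw 0.035139906623025276
[[ 0.17  0.11  0.98]
 [-0.98 -0.06  0.17]
 [ 0.08 -0.99  0.1 ]]
```

```bash
python3 -m handwheel '[[[-0.6,1,0.2],0],[[-1.5,2,0.6],0],[[-2.5,3,1.2],0],[[-3.5,4,2],0],[[-4.5,5,2.8],0],[[-5.5,6,3.5],0],[[-6.5,6.5,4],0],[[-7.2,6.5,4],0],[[-7.2,6.5,4],0]]'
python3 - <<'E'
from h import *
units([480,-264,62],9.8)
E
python3 -m handwheel '[[[0,0,1],0],[[0,0,2],0],[[0,0,3],0],[[0,0,4],0],[[0,0,5],0],[[0,0,6],0],[[0,0,7],0],[[0,0,8],0],[[0,0,9],0],[[0,0,9],0]]'
python3 - <<'E'
from h import *
units([480,-264,62],9.8)
E
```

```text
t: 8.9
position: [624.1, 37.2, 368.4]
orientation: [-1.261, 0.975, -1.172]
wrist_force: [0.4, 0.1, 0.3]
width: 0.993
t 8.9 pos [624.1  37.2 368.4] F [0.4 0.1 0.3] head 10.3 tilt 6.9 q [-0.19  0.16  0.06  1.37  0.06  1.52  0.04] -> shift [ 6.21   7.66  -5.577] yaw 0.07616458764321976
t: 9.9
position: [904.5, 84.8, 362.2]
orientation: [-1.229, 0.948, -1.194]
wrist_force: [-0.7, -0.3, -0.4]
width: 0.998
t 9.9 pos [904.5  84.8 362.2] F [-0.7 -0.3 -0.4] head 10.1 tilt 9.0 q [-0.18  1.05  0.71  0.06 -0.61  1.91  0.07] -> shift [  6.231   6.35  -12.879] yaw 0.0550596999701772
```

```bash
python3 -m handwheel '[[[0,0,3],0],[[0,0,3],0]]' >/dev/null
python3 -c "from h import *;units([480,-264,62],9.8)"
python3 -m handwheel '[[[0,0,9],0]]' >/dev/null
python3 -c "from h import *;units([480,-264,62],9.8)"
python3 -m handwheel '[[[0,0,9],0]]' >/dev/null
python3 -c "from h import *;units([480,-264,62],9.8)"
```

```text
t 10.1 pos [931.   92.8 348.9] F [-0.3 -0.6  0.1] head 10.4 tilt 11.6 q [-0.18  1.07  0.91  0.06 -0.81  1.84  0.07] -> shift [  6.301   5.287 -13.802] yaw 0.10447912898543639
t 10.2 pos [947.8  97.1 341.8] F [ 0.8 -0.3 -0. ] head 10.6 tilt 13.5 q [-0.19  1.08  0.98  0.06 -0.87  1.8   0.07] -> shift [  6.345   4.575 -14.354] yaw 0.12864362129974913
t 10.3 pos [964.4 102.  336. ] F [-0.7  0.5 -0.9] head 10.8 tilt 15.4 q [-0.19  1.1   1.02  0.06 -0.92  1.76  0.07] -> shift [  6.399   3.838 -14.887] yaw 0.16149211321173595
```

Tilting works at the reach limit: the commanded pose re-anchors to the reached one, so reaching out leans the tool outward about 2° per row, and it stays. To undo it for a vertical grasp, I try the inner limit.

```bash
python3 -m handwheel '[[[-0.1,-0.1,-1],0],[[-0.2,-0.3,-2.2],0],[[-0.4,-0.5,-3.4],0],[[-0.5,-0.6,-4.6],0],[[-0.6,-0.7,-5.8],0],[[-0.7,-0.9,-7],0],[[-0.9,-1,-8.2],0],[[-1,-1.2,-9.4],0],[[-1.1,-1.3,-10.6],0],[[-1.2,-1.5,-11.8],0],[[-1.4,-1.6,-13.1],0],[[-1.4,-1.6,-13.1],0]]' >/dev/null
python3 -c "from h import *;units([250,40,260],9.8)"
python3 -m handwheel '[[[0,0,-4],0],[[0,0,-4],0]]' >/dev/null
python3 -c "from h import *;units([250,40,260],9.8)"
python3 -m handwheel '[[[0,0,-4],0]]' >/dev/null
python3 -m handwheel '[[[0,0,-4],0]]' >/dev/null
python3 -c "from h import *;units([250,40,260],9.8)"
```

```text
t 11.5 pos [517.8  73.5 276.2] F [ 0.3  1.2 -0.2] head 11.3 tilt 15.1 q [-1.19 -0.3   0.77  1.91  0.37  1.24 -0.32] -> shift [-0.377 -1.305 -6.621] yaw 0.24900571924233836
t 11.7 pos [491.6  64.6 278.6] F [-0.1 -0.7 -0.2] head 10.9 tilt 15.6 q [-0.82 -0.3   0.47  1.96  0.27  1.21 -0.24] -> shift [-0.457 -1.16  -5.96 ] yaw 0.1899595640617283
t 11.9 pos [474.5  59.4 280.8] F [-0.8 -0.2  0. ] head 10.9 tilt 16.0 q [-0.46 -0.3   0.17  1.98  0.16  1.19 -0.15] -> shift [-0.514 -1.037 -5.538] yaw 0.18479737651600203
```

```bash
for i in 1 2 3; do python3 -m handwheel '[[[0,-2.5,-4],0]]' >/dev/null
python3 -c "from h import *;units([250,40,260],9.8)"; done
```

```text
t 12.0 pos [466.5  58.3 281.8] F [-0.5 -1.1  0.7] head 11.0 tilt 15.7 q [-0.28 -0.3   0.03  1.99  0.1   1.2  -0.1 ] -> shift [-0.514 -0.922 -5.356] yaw 0.1921813243840944
t 12.1 pos [459.5  58.3 280.7] F [-0.4  0.3  0.4] head 11.1 tilt 15.1 q [-0.1  -0.3  -0.12  1.99  0.05  1.2  -0.05] -> shift [-0.492 -0.841 -5.192] yaw 0.21089404571322726
t 12.2 pos [445.6  60.3 269.3] F [-1.5  1.1  0.8] head 11.2 tilt 13.3 q [ 0.08 -0.3  -0.28  2.    0.01  1.22 -0.02] -> shift [-0.381 -0.853 -4.831] yaw 0.23816715357506268
```

```bash
for i in 1 2 3 4 5 6; do python3 -m handwheel '[[[0,-2,-4],0]]' >/dev/null
python3 -c "from h import *;units([250,40,260],9.8)"|cut -c1-160; done
```

```text
t 12.3 pos [436.1  51.7 262.1] F [-1.8 -1.6  1.5] head 10.1 tilt 12.2 q [-0.05 -0.3  -0.18  2.01  0.05  1.24 -0.07] -> shift [-0.451 -0.876 -4.556] yaw 0.052129
t 12.4 pos [425.2  64.3 254.8] F [0.1 2.6 1. ] head 11.6 tilt 10.5 q [ 0.04 -0.3  -0.26  2.02  0.01  1.25 -0.03] -> shift [-0.221 -0.879 -4.33 ] yaw 0.307055465
t 12.5 pos [416.5  55.8 249.3] F [-0.8 -2.4  1. ] head 10.5 tilt 9.7 q [-0.07 -0.3  -0.18  2.03  0.05  1.27 -0.07] -> shift [-0.291 -0.896 -4.082] yaw 0.1160180
t 12.6 pos [407.3  67.2 244.8] F [-0.6  2.  -0.2] head 12.0 tilt 8.3 q [ 0.03 -0.3  -0.27  2.03 -0.    1.28 -0.03] -> shift [-0.085 -0.874 -3.913] yaw 0.3651071
t 12.7 pos [399.6  56.6 240.9] F [-0.1 -2.5  0.9] head 10.5 tilt 7.7 q [-0.07 -0.3  -0.18  2.05  0.04  1.3  -0.07] -> shift [-0.199 -0.882 -3.684] yaw 0.1173567
t 12.8 pos [386.5  67.1 234.5] F [-1.   2.1  0. ] head 11.9 tilt 6.0 q [ 0.03 -0.3  -0.28  2.05 -0.    1.31 -0.04] -> shift [ 0.027 -0.886 -3.425] yaw 0.3476848
```

```bash
sed -i 's/print("t",/print("ydir",M[:,1].round(3),"t",/' h.py; for i in 1 2 3 4; do python3 -m handwheel '[[[0,-2,-4],0]]' >/dev/null
python3 -c "from h import *;units([250,40,260],9.8)"|cut -c1-190; done
```

```text
ydir [ 0.066 -0.077 -0.995] t 12.9 pos [377.9  58.9 230.9] F [-0.2 -1.4  0.4] head 10.6 tilt 5.8 q [-0.07 -0.3  -0.2   2.06  0.03  1.33 -0.08] -> shift [-0.046 -0.897 -3.188] yaw 0.139519800
ydir [ 0.041 -0.068 -0.997] t 13.0 pos [369.7  59.3 227.9] F [-0.3 -0.5  0.3] head 10.5 tilt 4.5 q [-0.27 -0.3  -0.03  2.07  0.07  1.35 -0.13] -> shift [-0.007 -0.89  -3.008] yaw 0.124182125
ydir [ 0.022 -0.064 -0.998] t 13.1 pos [359.1  70.8 226.4] F [-0.4  3.2  0.6] head 12.3 tilt 3.9 q [-0.16 -0.3  -0.14  2.07  0.03  1.37 -0.09] -> shift [ 0.227 -0.848 -2.823] yaw 0.418238914
ydir [-0.002 -0.08  -0.997] t 13.2 pos [351.5  59.9 224. ] F [ 1.5 -3.  -0.2] head 10.5 tilt 4.6 q [-0.25 -0.3  -0.06  2.08  0.06  1.39 -0.13] -> shift [ 0.093 -0.852 -2.599] yaw 0.118883428
```

```bash
python3 -c "from h import *;units([534,278,205],10)"
```

```text
ydir [-0.002 -0.08  -0.997] t 13.2 pos [351.5  59.9 224. ] F [ 1.5 -3.  -0.2] head 10.5 tilt 4.6 q [-0.25 -0.3  -0.06  2.08  0.06  1.39 -0.13] -> shift [-4.546  0.029  5.489] yaw 0.08555009524664096
```

```bash
python3 -m handwheel '[[[-0.4,0,0.5],0],[[-1,0,1.3],0],[[-1.8,0,2.2],0],[[-2.5,0,3.1],0],[[-3.2,0,4],0],[[-3.9,0,4.8],0],[[-4.5,0,5.5],0.1],[[-4.5,0,5.5],0.1],[[-4.5,0,5.5],0.1]]' 87
python3 - <<'E'
from h import *
units([534,276,82],10)
print(R.from_rotvec(get_obs()["orientation"]).as_matrix().round(3))
p=shot("wrist");cv2.imwrite("pics/w4.png",p["pixels"])
for k,z in dict(cream_mid=65,clay_mid=65,stand=0).items():
    for r in pinpoint(p,k)[:3]: print(k,r["score"],r["point"],atz(p,r["point"],z).round(1))
for dz in (8,-8):
    h=np.radians(10);c=np.array([534.,276,120]);X=[c+dz*np.array([np.cos(h),np.sin(h),0])+s*42*np.array([-np.sin(h),np.cos(h),0]) for s in(1,-1)]
    print(proj(p,X).round(0).tolist())
E
```

```text
t: 14.1
position: [532.4, 282.4, 206.3]
orientation: [-1.353, 1.044, -1.118]
wrist_force: [-0.1, 0.2, -0.2]
width: 0.998
ydir [-0.005 -0.074 -0.997] t 14.1 pos [532.4 282.4 206.3] F [-0.1  0.2 -0.2] head 10.6 tilt 4.2 q [-0.44  0.27 -0.16  1.56  0.1   1.37 -0.43] -> shift [-0.058  3.111  0.067] yaw 0.0944898393474034
[[ 0.184 -0.005  0.983]
 [-0.98  -0.074  0.183]
 [ 0.071 -0.997 -0.018]]
cream_mid 0.96 [194.2, 329.9] [538.5 265.2  65. ]
cream_mid 0.71 [143.2, 220.6] [416.9 298.1  65. ]
cream_mid 0.56 [19.7, 332.8] [509.3 428.5  65. ]
clay_mid 0.69 [289.8, 317.8] [547.5 141.6  65. ]
stand 0.74 [222.2, 328.3] [548.2 204.5   0. ]
[[154.0, 338.0], [243.0, 335.0]]
[[154.0, 319.0], [243.0, 318.0]]
```

View pics/w4.png

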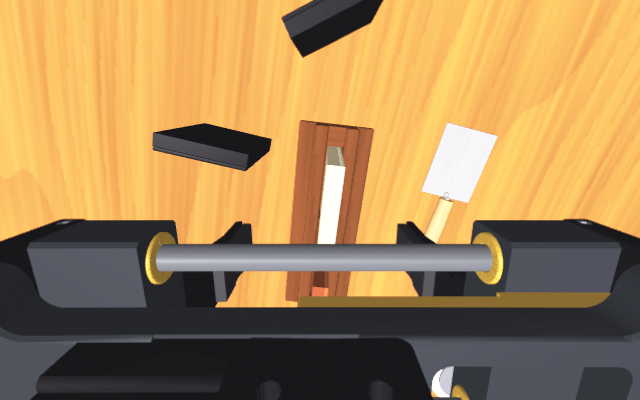

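Run:
```python
from h import *
p=shot("wrist")
for rc in[(165,325),(165,345),(243,318),(243,336)]: print(rc,atz(p,rc,120).round(1))
a=max(outline_of(p,"cream_mid"),key=lambda r:r["score"]);print(a["score"],a["point"],cv2.minAreaRect(np.argwhere(a["region"])[:,::-1].astype(np.float32)))
a=p["pixels"][120:260,270:400];cv2.imwrite("pics/c5.png",cv2.resize(a,None,fx=4,fy=4,interpolation=cv2.INTER_NEAREST))
```

```text
(165, 325) [526.5 306.2 120. ]
(165, 345) [543.5 309.4 120. ]
(243, 318) [533.8 230.9 120. ]
(243, 336) [550.6 234.2 120. ]
0.81 [192.8, 328.4] ((330.613525390625, 193.94073486328125), (19.246984481811523, 98.2590560913086), 6.115503787994385)
```

View pics/c5.png

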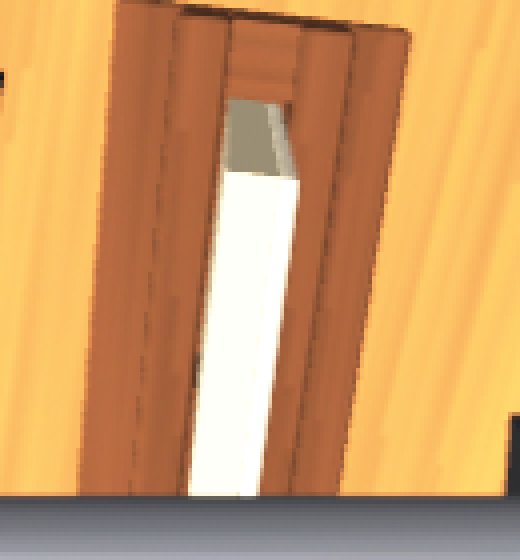

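```bash
python3 -m handwheel '[[[0.21,0.2,0.14],0.5],[[0.21,0.6,0.14],0.93],[[0.21,1.2,0.14],0.93],[[0.21,1.8,0.14],0.93],[[0.21,2.4,0.14],0.93],[[0.21,2.8,0.14],0.93],[[0.21,3.07,0.14],0.93],[[0.21,3.07,0.14],0.93]]'
python3 -c "from h import *;units([539,266,84],5)"
python3 -m handwheel '[[[0,0,0],0],[[0,0,0],0],[[0,0,0],0],[[0,0,0],0],[[0,0,0],0],[[0,0,0],0]]' 0
python3 -c "from h import *;units([539,266,84],5)"
```

```text
t: 15.2
position: [539.0, 265.6, 84.7]
orientation: [-1.308, 1.115, -1.194]
wrist_force: [1.0, -0.8, -0.4]
width: 1.001
ydir [-0.004 -0.073 -0.997] t 15.2 pos [539.  265.6  84.7] F [ 1.  -0.8 -0.4] head 4.9 tilt 4.2 q [-0.43  0.35 -0.14  1.7   0.12  1.14 -0.52] -> shift [-0.011  0.017  0.001] yaw -0.012622207575518019
t: 15.8
position: [539.8, 266.4, 86.0]
orientation: [-1.305, 1.114, -1.194]
wrist_force: [0.0, -0.3, -0.7]
width: 0.54
ydir [-0.002 -0.072 -0.997] t 15.8 pos [539.8 266.4  86. ] F [ 0.  -0.3 -0.7] head 4.9 tilt 4.1 q [-0.43  0.35 -0.14  1.7   0.12  1.14 -0.52] -> shift [ 0.004  0.05  -0.021] yaw -0.009830460029287261
```

```bash
python3 -m handwheel '[[[0,0,0],0],[[0,0,0],0],[[0,0,0],0],[[0,0,0],0],[[0,0,0],0],[[0,0,0],0],[[0,0,0],0],[[0,0,0],0]]' 0
python3 -c "from h import *;units([539,266,84],5);print(get_obs()['width']*87)"
```

```text
t: 16.6
position: [539.8, 266.4, 85.8]
orientation: [-1.305, 1.114, -1.194]
wrist_force: [-0.7, -0.3, 0.0]
width: 0.179
ydir [-0.002 -0.072 -0.997] t 16.6 pos [539.8 266.4  85.8] F [-0.7 -0.3  0. ] head 4.9 tilt 4.1 q [-0.43  0.35 -0.14  1.7   0.12  1.14 -0.52] -> shift [ 0.004  0.046 -0.02 ] yaw -0.009640855715455624
15.592326280812417
```

Width 15.6 mm, so the plaque is gripped. Lifting straight up.

```bash
python3 -m handwheel '[[[0,-0.1,0],0],[[0.02,-0.3,0],0],[[0.04,-0.6,-0.01],0],[[0.07,-1,-0.02],0],[[0.1,-1.5,-0.03],0],[[0.15,-2.2,-0.04],0],[[0.2,-3,-0.05],0],[[0.27,-3.9,-0.07],0],[[0.34,-4.8,-0.09],0],[[0.4,-5.6,-0.1],0],[[0.45,-6.2,-0.11],0],[[0.45,-6.2,-0.11],0]]'
python3 - <<'E'
from h import *
units([640,120,330],0);print(get_obs()['width']*87)
p=shot("wrist");print([(r["score"],r["point"]) for r in pinpoint(p,"cream_mid")[:2]])
p=shot("scene");a=p["pixels"]
cv2.imwrite("pics/s6.png",np.vstack([cv2.resize(a[0:260,200:520],(640,520))]))
E
```

```text
t: 17.8
position: [538.8, 266.5, 340.6]
orientation: [-1.296, 1.11, -1.196]
wrist_force: [-0.5, 0.2, -0.3]
width: 0.182
ydir [ 0.006 -0.068 -0.998] t 17.8 pos [538.8 266.5 340.6] F [-0.5  0.2 -0.3] head 4.9 tilt 3.9 q [-0.43  0.21 -0.14  1.35  0.09  1.61 -0.48] -> shift [3.84  0.526 2.205] yaw 0.8213389061013364
15.830704904524866
[(0.97, [128.8, 246.2]), (0.69, [32.8, 310.3])]
```

View pics/s6.png

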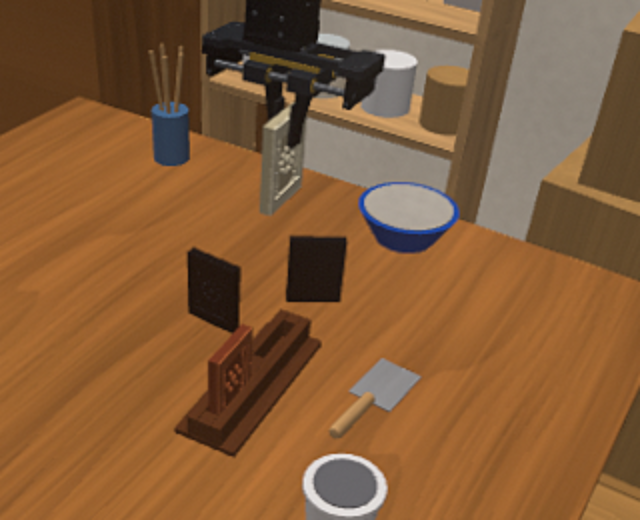

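The scene shows the cream plaque at crop pixel (160 row, 285 col), hanging in the fingers. The pocket below is empty and the terracotta plaque, spatula and tub are untouched. Now out to the reach limit to lean it.

```bash
python3 -m handwheel '[[[0.2,-0.1,0.1],0],[[0.7,-0.3,0.4],0],[[1.4,-0.6,0.9],0],[[2.2,-0.9,1.4],0],[[3,-1.2,1.9],0],[[3.8,-1.5,2.4],0],[[4.5,-1.7,2.8],0],[[5.1,-1.9,3.2],0],[[5.4,-2.1,3.5],0],[[5.5,-2.1,3.5],0]]' >/dev/null
python3 -c "from h import *;units([640,120,330],5)"
python3 -m handwheel '[[[0,0,0.5],0],[[0,0,1.2],0],[[0,0,2],0],[[0,0,3],0],[[0,0,4],0],[[0,0,5],0]]' >/dev/null
for i in 1 2 3; do python3 -c "from h import *;units([640,120,330],5)"
python3 -m handwheel '[[[0,0,4],0]]' >/dev/null; done
python3 -c "from h import *;units([640,120,330],5);print(get_obs()['width']*87)"
```

```text
ydir [-0.004 -0.074 -0.997] t 18.95 pos [697.7  62.2 431.5] F [-0.4  0.  -1.7] head 4.7 tilt 4.2 q [-0.17  0.46  0.    0.85  0.07  1.84 -0.06] -> shift [-1.742  2.43  -1.294] yaw -0.048514615857484955
ydir [ 0.04  -0.068 -0.997] t 19.55 pos [849.5  77.5 387.2] F [-2.   2.1 -0.6] head 5.3 tilt 4.5 q [-0.17  1.01  0.56  0.06 -0.46  2.05 -0.01] -> shift [-1.626  1.143 -5.163] yaw 0.043733536515579395
ydir [ 0.036 -0.064 -0.997] t 19.65 pos [849.4  75.4 385.4] F [ 0.4  0.4 -1.3] head 5.0 tilt 4.2 q [-0.17  1.02  0.78  0.06 -0.68  2.05  0.  ] -> shift [-1.648  1.12  -5.157] yaw 0.00443454650032038
ydir [ 0.042 -0.064 -0.997] t 19.75 pos [850.1  74.6 388.1] F [ 0.3 -0.5 -1.3] head 5.0 tilt 4.4 q [-0.17  1.02  1.    0.06 -0.9   2.05  0.01] -> shift [-1.666  1.155 -5.185] yaw -0.006548464707805124
ydir [ 0.043 -0.065 -0.997] t 19.85 pos [852.1  74.7 385.5] F [ 0.5 -0.3 -0.7] head 4.9 tilt 4.4 q [-0.17  1.03  1.22  0.06 -1.11  2.05  0.01] -> shift [-1.663  1.083 -5.233] yaw -0.008808954181645845
16.104684384410653
```

```bash
for i in 1 2 3 4 5; do 
python3 -m handwheel '[[[0,1.5,4],0]]' >/dev/null; 
python3 -c "from h import *;units([640,120,330],5)"|cut -c1-170; done
```

```text
ydir [ 0.072 -0.066 -0.995] t 19.95 pos [876.7  75.1 362. ] F [-0.2  0.2 -0.7] head 5.1 tilt 5.6 q [-0.17  1.06  1.23  0.06 -1.11  2.    0.01] -> shift [-1.669  0.299 -5.
ydir [ 0.094 -0.063 -0.994] t 20.05 pos [902.   74.4 331.3] F [-0.4  0.2 -1.1] head 5.1 tilt 6.5 q [-0.17  1.1   1.22  0.06 -1.11  1.94  0.01] -> shift [-1.673 -0.657 -6.
ydir [ 0.118 -0.06  -0.991] t 20.15 pos [924.9  75.  304. ] F [ 1.1  0.1 -1.3] head 5.2 tilt 7.6 q [-0.16  1.13  1.21  0.06 -1.11  1.88  0.01] -> shift [-1.661 -1.553 -6.
ydir [ 0.145 -0.057 -0.988] t 20.25 pos [946.7  75.5 279.4] F [ 0.1 -0.2 -2.2] head 5.3 tilt 8.9 q [-0.16  1.16  1.21  0.06 -1.11  1.82  0.01] -> shift [-1.652 -2.424 -7.
ydir [ 0.173 -0.054 -0.983] t 20.35 pos [967.6  76.  256.9] F [ 0.2  0.1 -2.1] head 5.4 tilt 10.5 q [-0.16  1.18  1.21  0.06 -1.12  1.77  0.01] -> shift [-1.646 -3.277 -7
```

```bash
for i in 1 2 3 4 5; do 
python3 -m handwheel '[[[0,-0.7,4],0]]' >/dev/null; 
python3 -c "from h import *;units([640,120,330],5)"|cut -c1-170; done
```

```text
ydir [ 0.203 -0.051 -0.978] t 20.45 pos [980.3  76.3 254.8] F [ 0.1 -0.5 -1.4] head 5.5 tilt 12.1 q [-0.16  1.19  1.21  0.06 -1.12  1.73  0.01] -> shift [-1.647 -3.623 -7
ydir [ 0.241 -0.048 -0.969] t 20.55 pos [992.4  78.6 262.6] F [ 0.2 -0.2 -0.5] head 5.7 tilt 14.3 q [-0.16  1.18  1.21  0.06 -1.12  1.7   0.01] -> shift [-1.637 -3.809 -8
ydir [ 0.278 -0.044 -0.96 ] t 20.65 pos [1004.1   80.6  270.2] F [-0.6  0.  -1.1] head 5.9 tilt 16.3 q [-0.16  1.18  1.21  0.06 -1.12  1.67  0.01] -> shift [-1.628 -4.007
ydir [ 0.313 -0.041 -0.949] t 20.75 pos [1015.2   82.3  278.2] F [ 0.1  0.1 -1. ] head 6.0 tilt 18.4 q [-0.16  1.17  1.21  0.06 -1.12  1.63  0.01] -> shift [-1.622 -4.2  
ydir [ 0.347 -0.037 -0.937] t 20.85 pos [1025.6   84.   287.5] F [ 0.2 -0.6 -1.3] head 6.2 tilt 20.4 q [-0.16  1.17  1.21  0.06 -1.12  1.6   0.01] -> shift [-1.617 -4.374
```

Run:
```python
from h import *
p=shot("scene")
for rc in[(300,475),(147,538),(390,435)]: print(rc,atz(p,rc,0).round(0))
b=shot("side")["pixels"]
cv2.imwrite("pics/s7.png",np.vstack([cv2.resize(p["pixels"],(480,300)),cv2.resize(b,(480,300))]))
```

```text
(300, 475) [1007.   98.    0.]
(147, 538) [993. 794.   0.]
(390, 435) [1012. -140.    0.]
```

View pics/s7.png

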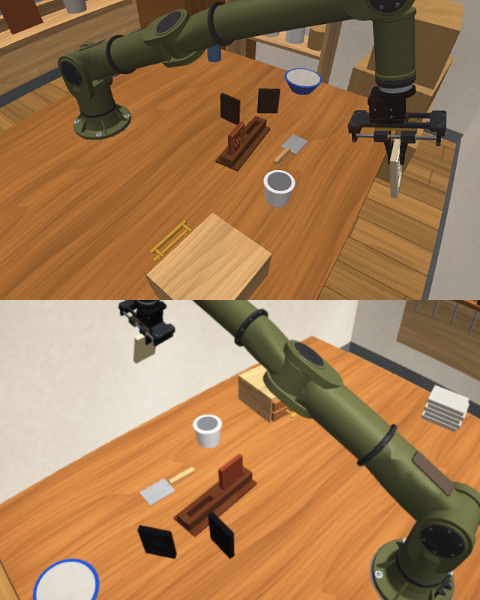

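The arm is stretched past the bench edge with the plaque in hand (scene crop 160, 395). The wall is well beyond and nothing is near. I continue leaning.

```bash
for i in 1 2 3 4 5 6 7 8 9 10 11 12; do 
python3 -m handwheel '[[[0,-0.4,4],0]]' >/dev/null; 
done; python3 -c "from h import *;units([640,120,330],5);print(get_obs()['width']*87)"
```

```text
ydir [ 0.701  0.006 -0.713] t 22.15 pos [1110.4  105.3  462.3] F [ 0.4 -0.4 -1.9] head 8.8 tilt 44.5 q [-0.18  1.06  1.22  0.06 -1.11  1.28  0.01] -> shift [ -1.576  -5.884 -10.595] yaw 0.6357646789382395
15.84578595249875
```

```bash
python3 -m handwheel '[[[0,-0.2,-0.2],0],[[0,-0.6,-0.6],0],[[0,-1.1,-1.1],0],[[0,-1.7,-1.7],0],[[0,-2.3,-2.3],0],[[0,-2.9,-2.9],0],[[0,-3.4,-3.4],0],[[0,-3.8,-3.8],0],[[0,-4,-4],0],[[0,-4.1,-4.1],0],[[0,-4.1,-4.1],0],[[0,-4.1,-4.1],0]]'
python3 - <<'E'
from h import *
units([640,120,330],5);o=get_obs();print(o['width']*87,abs(o["qvel"]).max())
M=R.from_rotvec(o["orientation"]).as_matrix();print(M.round(2))
C=o["position"]+M@np.array([0,21,0]);print("expected centre",C)
ps=[shot("scene"),shot("side")];rs=[]
for p in ps:
    r=pinpoint(p,"cream_mid");e=proj(p,C)[0];b=min(r,key=lambda r:np.hypot(*(np.array(r["point"])-e)));print(b["score"],b["point"],e);rs.append(ray(p,b["point"]))
    print([(k,[(q["score"],atz(p,q["point"],z).round(0)) for q in pinpoint(p,k)[:1]]) for k,z in dict(clay_mid=65,tub_mid=39,spatula_grip=8,chest_drawer0_handle=80.5).items()])
print("tri",tri(rs))
# crops
cr=[]
for p in ps:
    e=proj(p,C)[0].astype(int);a=p["pixels"];r0=np.clip(e[0]-90,0,220);c0=np.clip(e[1]-90,0,460);cr.append(cv2.resize(a[r0:r0+180,c0:c0+180],(400,400)))
cv2.imwrite("pics/s8.png",np.hstack(cr))
E
```

```text
t: 23.35
position: [879.3, 86.5, 464.0]
orientation: [-0.696, 0.538, -1.429]
wrist_force: [0.4, 0.1, -1.0]
width: 0.183
ydir [ 0.7    0.006 -0.715] t 23.35 pos [879.3  86.5 464. ] F [ 0.4  0.1 -1. ] head 8.8 tilt 44.4 q [-1.02  0.44  1.23  1.31 -0.54  0.9   0.28] -> shift [-1.57  -1.787 -6.485] yaw 0.6323770064520318
15.903879484778656 0.020281142939835142
[[ 0.08  0.7   0.71]
 [-0.99  0.01  0.11]
 [ 0.07 -0.71  0.7 ]]
expected centre [894.03575374  86.66107106 448.95334714]
0.62 [136.3, 359.4] [107.59009541 481.33817613]
[('clay_mid', [(0.92, array([551., 146.,  65.]))]), ('tub_mid', [(0.97, array([758.,  55.,  39.]))]), ('spatula_grip', [(0.71, array([685., 237.,   8.]))]), ('chest_drawer0_handle', [(0.88, array([ 617., -273.,   80.]))])]
0.97 [8.4, 212.2] [  9.31867144 215.42388053]
[('clay_mid', [(0.86, array([552., 148.,  65.]))]), ('tub_mid', [(0.97, array([753.,  53.,  39.]))]), ('spatula_grip', [(0.97, array([693., 240.,   8.]))]), ('chest_drawer0_handle', [(0.72, array([ 623., -270.,   80.]))])]
tri [794.02305927  54.751396   428.56397932]
```

View pics/s8.png

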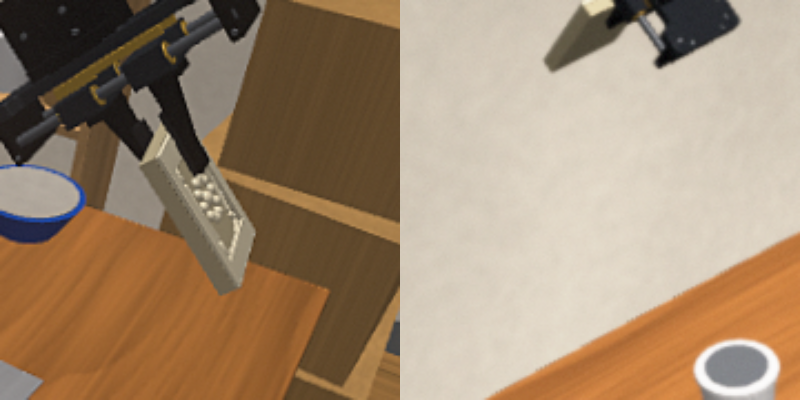

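```bash
python3 -m handwheel '[[[0,0,0],0],[[0,0,0],0],[[0,0,0],0]]'; python3 -c "
from h import *
o=get_obs();print(abs(o['qvel']).max(),o['width']*87);print(job_done())"
```

```text
t: 24.25
position: [879.1, 86.2, 463.8]
orientation: [-0.696, 0.538, -1.43]
wrist_force: [-0.6, -0.5, -1.2]
width: 0.18
0.0015143709339257583 15.65485207965083
the job is handed in; nothing more can be done
None
```

The job is handed in at 24.3 s of the 54 s allowed, with the drawer shut and the cream plaque held still at about 45°. The hand-in reports no verdict, so what follows is from my own checks.

**What I did**
- **Drawer:** I pushed the top drawer by its handle until 21 N of push moved it no further, and a picture showed its front flush.
- **Plaque:** I pinched the cream plaque front to back near its top edge and drew it straight up out of its pocket.
- **Lean:** The interface has no tilt command. I reached past the arm's outer limit so that the tool leaned outward and kept that lean, then brought the plaque back over the bench.

**Last checks**
- **Angle:** The carved face is about 45° from straight up, judged from the tool's pose. The scene picture shows the plaque in line with the fingers.
- **Height:** The plaque's middle is at about 450 mm, estimated from the tool's pose.
- **Grip and stillness:** The fingers stand at 15.7 mm on the 16 mm plate, and the joint speeds are nearly zero.
- **Clearance:** Nothing is near the plaque.
- **Drawer:** The handle was detected at x of 617 to 623 mm, which fits a shut drawer.

**What disagreed**
- In the last scene picture the network's best match was a black look-alike, not the held plaque. The two-camera height check was therefore no use, although the side view agreed with the expected spot to within 3 pixels.
- The later detections of the terracotta plaque, the tub and the spatula differ from the first ones by up to about 11 mm. I take this as network error, since the arm went near none of them except when it gripped the cream plaque next to the terracotta one, and no contact force showed then.

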